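Dress the niche shelf insert

TASK

Lay out the white shelf insert: stand the clay cazuela midway between the steel canister and the pile of slate coasters, in line with both, and lay the honey dipper along the blue stripe straight behind the canister (behind means on the side away from the robot), with the dipper's middle level with the canister. Put the wooden coaster centrally on top of the slate pile, feeling for the top because the pile's height is not known, let go of it, and only then stand the green glass bowl upright in the middle of the wooden coaster. Set each thing down gently without dropping it or pressing hard, and leave the canister, the blue ramekin, the oil bottle and the salt jar where they stand.

Things in the scene. Friction and masses are not known exactly. Their poses are not given: they have to be found in the camera images.
- insert: fixed white ceramic slab, 190 (x) by 390 (y) by 20 mm thick; origin at the centre of its underside (top 20 mm above); +x points away from the robot (within 0.12 rad), +y to the robot's left. A flush blue stripe, 22 mm wide, runs along y at x = +55 mm; canister and pile stand at x = -30 mm, one at y = +110, the other at y = -110 mm, either way round
- canister: loose domed steel canister with a black press button on top, 67 mm diameter, 62 mm tall, upright on the insert; a bystander and landmark, not to be moved; z up, origin at the centre of its underside
- pile: fixed pile of dark slate coasters, 80 mm diameter, flat top, on a dark wooden foot (92 mm diameter, 8 mm high) standing on the insert; origin at the centre of the foot's underside. How many slates show varies: the top lies anywhere from 20 to 50 mm above the origin and the pose does not tell; it does not give below 100 N
- cazuela: loose small terracotta cazuela (open clay dish), 64 mm outer diameter at the rim, 32 mm tall, wall 4 mm, with two small ears on the rim along its +y and -y (82 mm over the ears); sides nearly upright from 10 mm up; grasp it across its x, between the ears; z up, origin at the centre of its underside
- bowl: loose green glass prep bowl, 60 mm outer diameter at the rim, 46 mm at the foot, 34 mm tall, wall 3.5 mm, sides nearly upright from 10 mm up; z up, origin at the centre of its underside
- coaster: loose round wooden coaster, 64 mm diameter, 14 mm thick, with a paler disc in its top; z up, origin at the centre of its underside
- dipper: loose olive wood honey dipper lying down along its x, 140 mm long: ribbed head 22 mm thick at x 30 to 70 mm, a 22 mm bead at the -x end, between them a 13 mm handle, its axis 11 mm above the origin; flat undersides, does not roll; origin under the middle of its length, at underside height, z up; grasp the handle near x = 0; either way round will do
- ramekin: loose blue ceramic ramekin, 62 mm diameter, 32 mm tall; bystander; z up, origin at the centre of its underside
- oil: loose amber oil bottle with black cap, 58 mm diameter, 170 mm tall; bystander; z up, origin at the centre of its underside
- salt: loose white salt jar with steel cap, 56 mm diameter, 85 mm tall; bystander; z up, origin at the centre of its underside
Mind the look-alikes: they are no part of the job. Of the things like the dipper, leave any that is red; of the rest the larger one is meant. There is more than one size of the bowl; the one meant has the size given above.

How it is judged:
By the outcome, as a careful person would: the job done as asked, in the order asked, and still so for the second after the job is handed in, with the robot touching nothing.
It also fails if it takes over 120 s, if anything falls off the work surface, if the arm or the gripper's body presses on something with over 40 N, if the wrist force passes 120 N, or if a joint passes its speed limit or range.

ROBOT

A 7-joint arm with a two-finger parallel gripper is mounted at the origin on the work surface. World frame = base frame: x ahead of the robot, y to its left, z up, the work surface at z = 0. Lengths are in m, angles in rad, forces in N, time in s.
With the tool pointing down it reaches from about 0.425 to 0.825 m from the base axis. Payload 3.6 kg.
Tool frame: the origin (TCP) lies midway between the tips of the shut fingers; the grasp point (between the pads) lies 19 mm behind it; z points along the fingers, y is the line along which they close (so a half turn about z gives the same grasp; the last joint's range is limited). The gripper opens to 85 mm and grips with 20 to 120 N. Pads are 22 mm wide; open, the fingers measure 114 mm over their backs; the gripper's body (76 mm by 85 mm) begins 54 mm behind the grasp point. The pads swing forward as they close: fully open they stand 13 mm farther back than shut.
Start: joints at [-1.347, 0.615, -0.013, 1.423, 0.008, 1.103, -0.04], TCP at [0.161, 0.63, 0.231] pointing down, gripper open.
Joint ranges: [-3.12, 3.12], [-0.3, 2.06], [-1.34, 1.32], [0.26, 2.42], [-1.36, 4.5], [0.01, 1.98], [-2.84, 2.84]. Speed limits (rad/s): [2.79, 2.79, 3.14, 3.14, 3.14, 3.14, 3.14].

INTERFACE

Orientations are given as a 3x3 rotation matrix whose columns are the frame's x, y, z axes.
In Python, from station import robot, imaging, order gives the robot as it stands. The module is installed in compiled form; this text tells all that it offers.
- The arm moves only by the shell command python3 -m creep 'ROWS' [OPENING] [FORCE]. ROWS is JSON, a list of rows, each a list of 4 numbers: the shift along the tool's x, y, z in mm, then the turn about the tool's z in degrees. In form: [[tx, ty, tz, spin], ...]. A call has 1 to 12 rows; each row is the pose to reach, as a shift and turn from the pose commanded when the call began, along the tool's axes at that moment; what a row does not reach only later rows make up. A row lasts 1/12 s, in which the tool goes at most 41.7 mm and 7.16 degrees, less where a joint would pass 70% of its speed; a pose out of reach is approached as far as the arm can. A call with a gripper value outside its range is refused whole. OPENING is the finger opening in mm, from 0 to 85.4, set as the call begins (- or left out, the last holds). The fingers move at their own pace and stop on an object; FORCE is the grip in N (left out, the last holds). Time passes only in rows, so rows that repeat a pose let the fingers close. It gives the time, the measured TCP pose, the force, the opening and the grip force at its end, in the units of the state.
- robot.observe(): the state, without advancing time (a new reading comes with each control period).
- imaging.snapshot(name): name is "scene" or "top"; returns the picture (384x512x3 uint8, red, green, blue); there is no depth.
- imaging.camera_params(name): a dict with "fx", "fy", "cx", "cy" (pixels), "extrinsics" (4x4, takes a point from camera to world coordinates). Camera axes: x right, y up, looking along -z (the intrinsics and any distortion apply to the point x, -y, -z); pixel columns grow to the right and rows downward; lengths in m; the calibration is good to about 2 mm. A picture is of the moment at which its call begins. camera_params takes no time and is no camera call.
- order.sign_off(): hands the job in; it is judged then, once.
The state is a dict: "clock": time; "q": joint angles; "joint_vel": joint speeds; "joint_efforts": joint torques, N m; "ee_pos": TCP position; "tcp_rot": TCP orientation; "ft_force": force on the tool from outside, world axes, zero at the start; "ft_torque": the same for the moment, N m; "grip_width": opening from 0.0 (shut) to 1.0 (fully open); "grip_force": force on a finger pad.
Only numpy, scipy, OpenCV 4.12 (cv2) and the standard library are available. Lean on these libraries where they do the work, as an engineer would, in place of code of your own. Each camera call takes 0.05 s, during which the arm holds its last target. There are 200 camera calls.

## Working session

There is one attempt and no reset: what is moved stays moved. The work goes in short steps, Python scripts to look and compute and a shell command to move; the robot and the scene stay as the last step left them, time stands still between calls to the robot, and variables do not carry over. Pictures are saved under pics/ and viewed, at most 14 in all, crops included, and the job is handed in when it is done.

```bash
mkdir -p pics; python3 - <<'E'
from station import robot, imaging
import cv2,numpy as np
for n in("scene","top"):
    im=imaging.snapshot(n); cv2.imwrite(f"pics/{n}0.png",cv2.resize(im[:,:,::-1],(800,600),interpolation=cv2.INTER_CUBIC)); np.save(n+"0.npy",im)
    p=imaging.camera_params(n); print({k:(np.round(v,4).tolist() if k=="extrinsics" else v) for k,v in p.items()})
s=robot.observe(); print(s)
E
```

```text
{'fx': 357.0215753526423, 'fy': 357.0215753526423, 'cx': 255.29501646115045, 'cy': 187.65189657213918, 'extrinsics': [[0.7776, -0.4953, 0.3873, 0.9813], [0.6287, 0.6208, -0.4683, -0.5464], [-0.0085, 0.6077, 0.7942, 1.0272], [0.0, 0.0, 0.0, 1.0]]}
{'fx': 478.9683885269244, 'fy': 478.9683885269244, 'cx': 256.11812805535766, 'cy': 190.87865146455985, 'extrinsics': [[0.0118, 0.993, -0.1177, 0.3549], [-0.9999, 0.0118, -0.0008, 0.0609], [0.0006, 0.1177, 0.9931, 1.4583], [0.0, 0.0, 0.0, 1.0]]}
{'clock': 0.1, 'q': array([-1.34749268,  0.61582239, -0.01263685,  1.42477682,  0.00811029,
        1.10341177, -0.04037403]), 'joint_vel': array([-0.00080756, -0.00205682, -0.00234962, -0.00303904,  0.00021758,
        0.00174937,  0.00155157]), 'joint_efforts': array([ 1.37855874e-03, -4.70382571e+01,  2.60267314e-01, -1.71569252e+01,
        1.01066299e-02,  5.88752911e-03, -6.24027038e-06]), 'ee_pos': array([0.16049525, 0.62914365, 0.23024137]), 'tcp_rot': array([[-9.68988916e-01,  2.47103561e-01, -5.57921032e-04],
       [ 2.47104189e-01,  9.68986183e-01, -2.30145015e-03],
       [-2.80787552e-05, -2.36794431e-03, -9.99997196e-01]]), 'ft_force': array([ 0.01120056, -0.56564748, -0.99969265]), 'ft_torque': array([ 0.06069343,  0.01558594, -0.0719676 ]), 'grip_force': 0.0, 'grip_width': 0.9990612701572705}
```

View pics/top0.png

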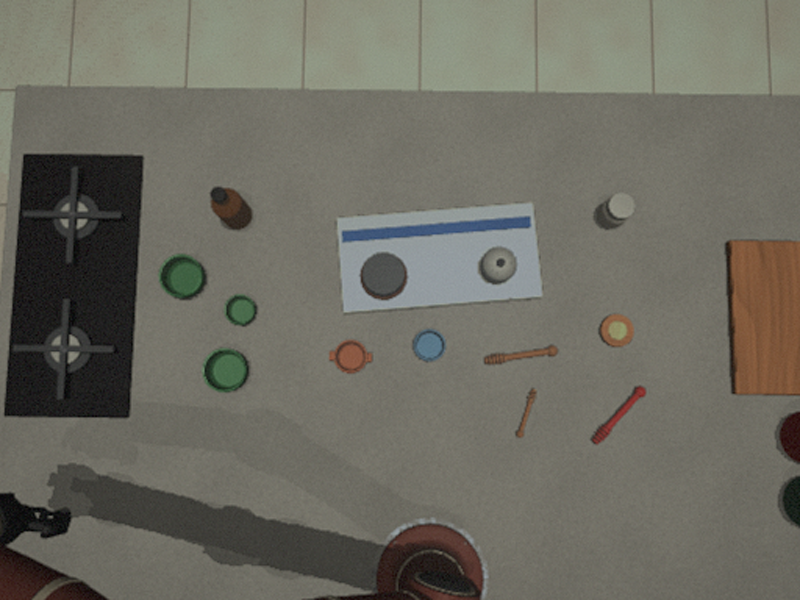

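View pics/scene0.png

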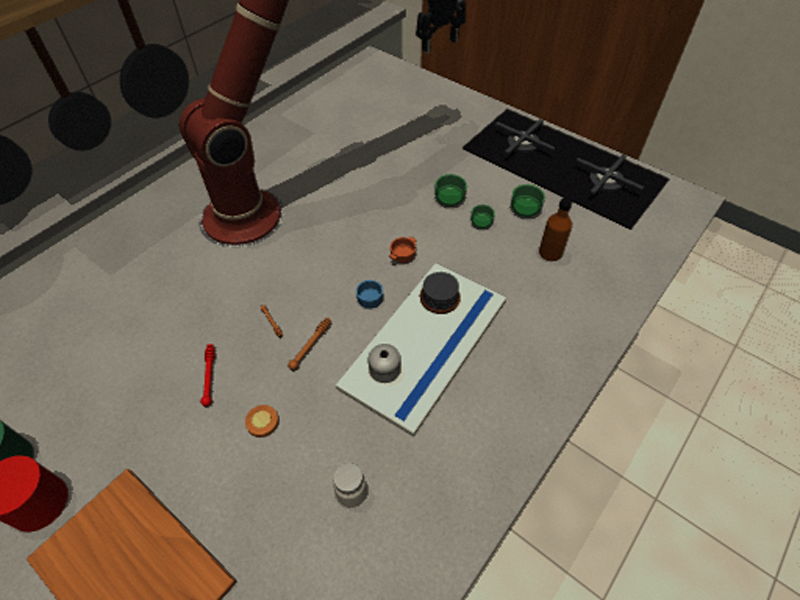

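The top view (800×600) shows the pile at (384,275), canister (497,265), cazuela (351,356) with its ears left and right, ramekin (429,345), coaster (617,330) and the larger wooden dipper (521,354). The red dipper and the small one stay put. The small green bowl at (241,310) matches the ramekin in size (about 60 mm), so it is the one meant. The scene view confirms all of this.

```bash
cat > loc.py <<'E'
import cv2,numpy as np
from scipy.optimize import least_squares
from station import imaging
CAM={n:imaging.camera_params(n) for n in("scene","top")}
def proj(n,P):
    p=CAM[n];T=np.linalg.inv(p["extrinsics"]);c=np.asarray(P)@T[:3,:3].T+T[:3,3]
    return np.c_[p["cx"]+p["fx"]*c[:,0]/-c[:,2],p["cy"]-p["fy"]*c[:,1]/-c[:,2]]
def unproj(n,uv,z):
    p=CAM[n];E=p["extrinsics"];d=E[:3,:3]@np.array([(uv[0]-p["cx"])/p["fx"],-(uv[1]-p["cy"])/p["fy"],-1]);o=E[:3,3]
    return o+d*(z-o[2])/d[2]
def blob(im,seed,kind,rad=45):
    h=cv2.cvtColor(im,cv2.COLOR_RGB2HSV).astype(int);H,S,V=h[...,0],h[...,1],h[...,2]
    m={"orange":((H<20)|(H>172))&(S>90),"green":(H>45)&(H<90)&(S>90),"blue":(H>95)&(H<125)&(S>70),
       "white":(V>125)&(S<60)}[kind]
    y,x=np.mgrid[:m.shape[0],:m.shape[1]];m&=np.hypot(x-seed[0],y-seed[1])<rad
    _,L,st,ce=cv2.connectedComponentsWithStats(m.astype(np.uint8),connectivity=8)
    i=min((i for i in range(1,len(st)) if st[i,4]>12),key=lambda i:np.hypot(*(ce[i]-seed)))
    return cv2.convexHull(np.argwhere(L==i)[:,::-1].astype(np.int32)),st[i,4],(L==i)
def hc(pts):
    h=cv2.convexHull(np.float32(pts));M=cv2.moments(h);return np.array([M["m10"],M["m01"]])/M["m00"],cv2.contourArea(h)
def cyl(rings):
    a=np.linspace(0,2*np.pi,48,endpoint=False)
    return np.vstack([np.c_[r*np.cos(a),r*np.sin(a),0*a+z] for r,z in rings])
def fitcyl(obs,rings,z0=0):
    M=cyl(rings);x0=unproj("top",obs["top"],z0+.02)[:2]
    f=lambda p,ns=obs:np.concatenate([hc(proj(n,M+[p[0],p[1],z0]))[0]-obs[n] for n in ns])
    r=least_squares(f,x0);return r.x,r.fun
E
cat > a.py <<'E'
from loc import *
I={n:np.load(n+"0.npy") for n in CAM}
S=.64
J={"cazuela":("orange",(351,356),(403,249),[(.032,.03),(.024,0)]),"coaster":("orange",(617,330),(262,420),[(.032,0),(.032,.014)]),
"bowl":("green",(241,310),(482,217),[(.023,0),(.03,.034)]),"bowlA":("green",(183,277),(527,201),[(.035,0),(.04,.04)]),"bowlB":("green",(227,370),(450,191),[(.035,0),(.04,.04)]),"ramekin":("blue",(429,345),(370,293),[(.031,0),(.031,.032)])}
for k,(c,t,s,r) in J.items():
    o={};ar=[]
    for n,u in(("top",t),("scene",s)):
        h,a,m=blob(I[n],np.array(u)*S,c,28);o[n]=hc(h)[0];x,y,w,hh=cv2.boundingRect(h);ar.append((w,hh))
    p,e=fitcyl(o,r);M=cyl(r)+[*p,0];d=[tuple(np.round(np.ptp(proj(n,M),axis=0)).tolist()) for n in o]
    print(k,p.round(4),"res",e.round(1),"seen",ar,"exp",d)
# dipper
for n,u in(("top",(521,354)),("scene",(310,343))):
    h,a,m=blob(I[n],np.array(u)*S,"orange",40);P=np.argwhere(m)[:,::-1].astype(np.float32)
    (c,wh,an)=cv2.minAreaRect(P);b=cv2.boxPoints((c,wh,an));e=sorted([(b[0]+b[1])/2,(b[1]+b[2])/2,(b[2]+b[3])/2,(b[3]+b[0])/2],key=lambda q:-np.hypot(*(q-np.array(c))))[:2]
    w=[unproj(n,q,.011) for q in e];d=w[0]-w[1];print("dipper",n,unproj(n,c,.011).round(4),"len",np.linalg.norm(d).round(4),"yaw",np.degrees(np.arctan2(d[1],d[0])).round(1),[q.round(3)[:2].tolist() for q in w])
# insert corners
C={}
for n,u in(("top",(440,240)),("scene",(430,335))):
    h,a,m=blob(I[n],np.array(u)*S,"white",90);e=.0;q=h
    while len(q)>4: e+=.5;q=cv2.approxPolyDP(h,e,True)
    C[n]=q[:,0].astype(float);print(n,(C[n]/S).round().tolist())
    C[n]=(np.float32(hc(h)[0]),hc(h)[1],h)
B=np.array([[x,y,z] for x in(-.095,.095) for y in(-.195,.195) for z in(0,.02)])
def tw(p,M):
    c,s=np.cos(p[2]),np.sin(p[2]);return M@np.array([[c,s,0],[-s,c,0],[0,0,1]])+[p[0],p[1],0]
def rast(n,p):
    m=np.zeros((384*4,512*4),np.uint8);cv2.fillConvexPoly(m,cv2.convexHull(np.float32(proj(n,tw(p,B))*4+1.5)).astype(np.int32),1);return m
def hm(h):
    m=np.zeros((384,512),np.uint8);cv2.fillConvexPoly(m,h.astype(np.int32),1);return cv2.resize(m,None,fx=4,fy=4,interpolation=cv2.INTER_NEAREST)
from scipy.optimize import minimize
x0=[*unproj("top",C["top"][0],.02)[:2],0.05]
for ns in(("top",),("scene",),("top","scene")):
    H={n:hm(C[n][2]) for n in ns}
    f=lambda p:sum((rast(n,p)!=H[n]).sum()/H[n].sum() for n in ns)
    r=minimize(f,x0,method="Nelder-Mead",options=dict(initial_simplex=np.array([x0]*4)+np.vstack([np.zeros(3),np.diag([.01,.01,.05])]),xatol=1e-5))
    print("insert",ns,r.x.round(4),r.fun)
p=r.x
for nm,q in(("pile",(-.03,.11)),("can",(-.03,-.11)),("mid",(-.03,0)),("dip",(.055,-.11))):
    w=tw(p,np.array([[*q,.02]]))[0];print(nm,w.round(4),{n:(proj(n,[w])[0]/S).round().tolist() for n in CAM})
E
python3 a.py
python3 - <<'E'
import numpy as np,cv2
from loc import *
t=np.load('top0.npy')[115:240,85:420,::-1];cv2.imwrite('pics/c1.png',cv2.resize(t,None,fx=2.35,fy=2.35,interpolation=cv2.INTER_CUBIC))
s=np.load('scene0.npy')[160:285,200:340,::-1];cv2.imwrite('pics/c2.png',cv2.resize(s,None,fx=4.8,fy=4.8,interpolation=cv2.INTER_CUBIC))
E
```

```text
cazuela [0.4125 0.1568] res [-0.1  0.  -0.   0.1] seen [(27, 21), (18, 18)] exp [(22.0, 22.0), (17.0, 16.0)]
coaster [ 0.4696 -0.3582] res [-0.   0.1  0.1  0.1] seen [(22, 21), (21, 21)] exp [(22.0, 21.0), (22.0, 21.0)]Traceback (most recent call last):
  File "a.py", line 9, in <module>
    h,a,m=blob(I[n],np.array(u)*S,c,28);o[n]=hc(h)[0];x,y,w,hh=cv2.boundingRect(h);ar.append((w,hh))
          ~~~~^^^^^^^^^^^^^^^^^^^^^^^^^
  File "loc.py", line 17, in blob
    i=min((i for i in range(1,len(st)) if st[i,4]>12),key=lambda i:np.hypot(*(ce[i]-seed)))
ValueError: min() iterable argument is empty
```

View pics/c2.png

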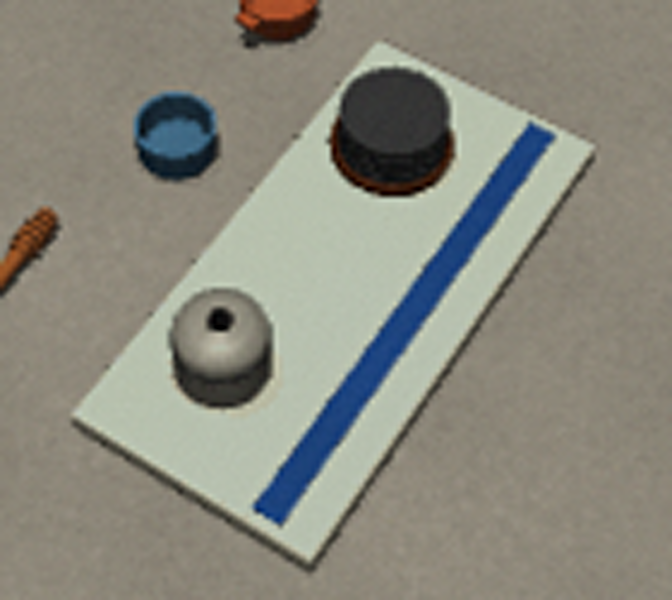

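The crop shows the pile as a tall stack of about 40 mm on its foot. The slab's top face is bright and its sides are dark, so I fit the top face only, and I loosen the green mask.

```bash
sed -i 's/"green":(H>45)&(H<90)&(S>90)/"green":(H>40)\&(H<95)\&(S>55)/' loc.py; sed -i 's/for z in(0,.02)\]/for z in(.02,)]/' a.py; 
python3 - <<'E'
import numpy as np,cv2
for n,u in(("top",(241,310)),("scene",(482,217))):
    x,y=int(u[0]*.64),int(u[1]*.64);print(cv2.cvtColor(np.load(n+"0.npy"),cv2.COLOR_RGB2HSV)[y,x-12:x+13:2].tolist())
E
python3 a.py
```

```text
[[30, 24, 106], [59, 54, 104], [58, 67, 57], [63, 83, 95], [63, 83, 108], [62, 76, 110], [60, 77, 109], [62, 78, 104], [62, 76, 107], [61, 77, 106], [62, 92, 78], [30, 23, 76], [22, 23, 120]]
[[22, 40, 139], [21, 36, 135], [22, 37, 132], [65, 159, 40], [64, 144, 87], [63, 144, 94], [63, 145, 93], [63, 144, 94], [65, 143, 82], [61, 115, 53], [52, 63, 93], [21, 38, 134], [21, 37, 137]]
cazuela [0.4125 0.1568] res [-0.1  0.  -0.   0.1] seen [(27, 21), (18, 18)] exp [(22.0, 22.0), (17.0, 16.0)]
coaster [ 0.4696 -0.3582] res [-0.   0.1  0.1  0.1] seen [(22, 21), (21, 21)] exp [(22.0, 21.0), (22.0, 21.0)]
bowl [0.4992 0.3696] res [-0.2 -0.  -0.2  0.1] seen [(20, 20), (16, 15)] exp [(20.0, 20.0), (15.0, 16.0)]
bowlA [0.5615 0.4858] res [-0.3  0.3 -0.   0.9] seen [(29, 28), (22, 21)] exp [(29.0, 26.0), (20.0, 20.0)]
bowlB [0.3827 0.3944] res [-0.4  0.3  0.   1.1] seen [(29, 28), (21, 21)] exp [(28.0, 27.0), (20.0, 20.0)]
ramekin [0.4355 0.0068] res [-0.1  0.2  0.1  0.3] seen [(19, 20), (17, 18)] exp [(21.0, 21.0), (18.0, 19.0)]
dipper top [ 0.4192 -0.1709  0.011 ] len 0.1407 yaw -81.9 [[0.429, -0.241], [0.409, -0.101]]
dipper scene [ 0.42   -0.1721  0.011 ] len 0.1461 yaw 99.3 [[0.408, -0.098], [0.431, -0.242]]
top [[542.0, 294.0], [344.0, 311.0], [336.0, 217.0], [531.0, 202.0]]
scene [[569.0, 358.0], [406.0, 473.0], [291.0, 317.0], [469.0, 200.0]]
insert ('top',) [ 0.6088 -0.011   0.0926] 0.013434872631446857
insert ('scene',) [ 0.6599 -0.089   0.1435] 0.7432296351335497
insert ('top', 'scene') [ 0.6085 -0.0114  0.0919] 0.7905302196366794
pile [0.5685 0.0954 0.02  ] {'scene': [439.0, 297.0], 'top': [383.0, 276.0]}
can [ 0.5887 -0.1237  0.02  ] {'scene': [384.0, 368.0], 'top': [496.0, 267.0]}
mid [ 0.5786 -0.0141  0.02  ] {'scene': [413.0, 331.0], 'top': [440.0, 271.0]}
dip [ 0.6733 -0.1158  0.02  ] {'scene': [419.0, 389.0], 'top': [492.0, 224.0]}
```

```bash
sed -i 's/(V>125)&(S<60)/(V>(150 if im.mean()<0 else WT))\&(S<60)/; 1a WT=125' loc.py
sed -i 's/(V>(150 if im.mean()<0 else WT))/(V>WT)/' loc.py
for w in 125 160 175; do sed -i "s/^WT=.*/WT=$w/" loc.py; echo $w; python3 a.py | grep insert; done
cat > go.py <<'E'
import sys,numpy as np
from station import robot
# usage: go.py x y z yaw_of_tool_y(deg, mod 180)
s=robot.observe();R=s["tcp_rot"];p=s["ee_pos"]
x,y,z,a=map(float,sys.argv[1:5])
d=R.T@(np.array([x,y,z])-p)*1000
cur=np.degrees(np.arctan2(R[1,1],R[0,1]));sp=-((a-cur+90)%180-90)
print("t",s["clock"],"at",p.round(4),"ycl",cur.round(1),"q7",s["q"][6].round(2),"-> tx ty tz spin",d.round(1),round(sp,1),"F",s["ft_force"].round(1))
E
python3 - <<'E'
from loc import *
for z in(.04,.05,.06,.07): print(z,unproj("top",np.array([384,275])*.64,z)[:2].round(4),unproj("scene",(282.3,182.9),z)[:2].round(4))
E
python3 go.py .4125 .1568 .10 0
```

```text
125
insert ('top',) [ 0.6088 -0.011   0.0926] 0.013434872631446857
insert ('scene',) [ 0.6599 -0.089   0.1435] 0.7432296351335497
insert ('top', 'scene') [ 0.6085 -0.0114  0.0919] 0.7905302196366794
160
insert ('top',) [ 0.6206 -0.0182 -0.0042] 271.01293103448273
insert ('scene',) [ 0.6098 -0.0111  0.0936] 0.014591439688715954
insert ('top', 'scene') [ 0.617  -0.0157  0.0053] 271.6549951666809
175
0.04 [0.5674 0.0936] [0.5607 0.1113]
0.05 [0.5659 0.0933] [0.565  0.1046]
0.06 [0.5644 0.0931] [0.5693 0.098 ]
0.07 [0.5629 0.0929] [0.5735 0.0913]
t 0.1 at [0.1605 0.6291 0.2302] ycl 75.7 q7 -0.04 -> tx ty tz spin [-360.9 -395.1  131.2] 75.7 F [ 0.  -0.6 -1. ]Traceback (most recent call last):
  File "a.py", line 20, in <module>
    h,a,m=blob(I[n],np.array(u)*S,"white",90);e=.0;q=h
          ~~~~^^^^^^^^^^^^^^^^^^^^^^^^^^^^^^^
  File "loc.py", line 18, in blob
    i=min((i for i in range(1,len(st)) if st[i,4]>12),key=lambda i:np.hypot(*(ce[i]-seed)))
ValueError: min() iterable argument is empty
```

Both cameras agree on the insert at (0.6093, −0.011), yaw 0.093, with the pile top at about z 0.065. I start with the cazuela.

```bash
python3 -m creep '[[-361,-395,90,76],[-361,-395,90,76],[-361,-395,90,76],[-361,-395,90,76],[-361,-395,90,76],[-361,-395,90,76],[-361,-395,90,76],[-361,-395,90,76],[-361,-395,90,76],[-361,-395,90,76],[-361,-395,90,76],[-361,-395,90,76]]' 85 20; python3 go.py .4125 .1568 .05 0
```

```text
clock: 1.1
ee_pos: [0.3933, 0.1933, 0.148]
tcp_rot: [[0.007, 1.0, -0.0], [1.0, -0.007, -0.0], [-0.0, -0.0, -1.0]]
ft_force: [-0.5, 0.7, -0.1]
grip_width: 0.991
grip_force: 0.0
t 1.1 at [0.3933 0.1933 0.148 ] ycl -0.4 q7 -0.25 -> tx ty tz spin [-36.3  19.5  98. ] -0.4 F [-0.5  0.7 -0.1]
```

```bash
python3 -m creep '[[-36,19,50,0],[-36,19,80,0],[-36,19,80,0],[-36,19,80,0],[-36,19,80,0]]'; python3 go.py .4125 .1568 .004 0; python3 - <<'E'
from station import imaging
import cv2
im=imaging.snapshot("top");c=im[190:260,185:265,::-1];cv2.imwrite("pics/g1.png",cv2.resize(c,None,fx=7,fy=7,interpolation=cv2.INTER_CUBIC))
E
```

```text
clock: 1.52
ee_pos: [0.4114, 0.1598, 0.0687]
tcp_rot: [[0.004, 1.0, -0.001], [1.0, -0.004, 0.001], [0.001, -0.001, -1.0]]
ft_force: [-0.5, 0.8, 0.1]
grip_width: 0.991
grip_force: 0.0
t 1.5167 at [0.4114 0.1598 0.0687] ycl -0.2 q7 -0.08 -> tx ty tz spin [-3.   1.2 64.7] -0.2 F [-0.5  0.8  0.1]
```

View pics/g1.png

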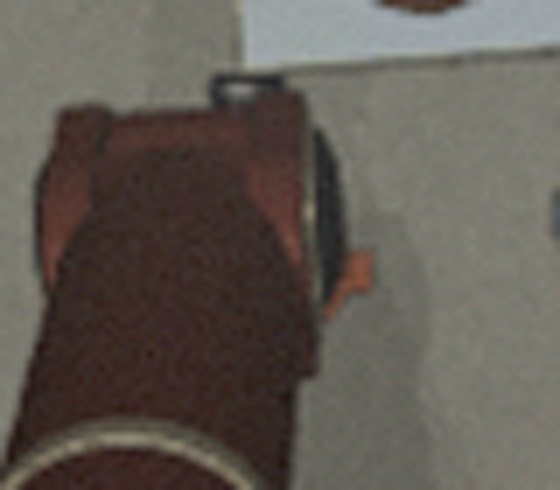

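The arm hides the dish here, so I go down on the computed pose and close.

```bash
python3 -m creep '[[-3,1,35,0],[-3,1,55,0],[-3,1,65,0],[-3,1,65,0],[-3,1,65,0]]'; python3 -m creep '[[0,0,0,0],[0,0,0,0],[0,0,0,0],[0,0,0,0],[0,0,0,0],[0,0,0,0],[0,0,0,0],[0,0,0,0]]' 50 30; python3 go.py .4125 .1568 .12 0
```

```text
clock: 1.98
ee_pos: [0.4132, 0.1575, 0.0046]
tcp_rot: [[0.003, 1.0, 0.002], [1.0, -0.003, 0.001], [0.001, 0.002, -1.0]]
ft_force: [0.2, -0.3, -0.3]
grip_width: 0.993
grip_force: 0.0
clock: 2.65
ee_pos: [0.4135, 0.1568, 0.0051]
tcp_rot: [[0.005, 1.0, 0.002], [1.0, -0.005, 0.002], [0.002, 0.002, -1.0]]
ft_force: [-0.6, 0.6, 7.1]
grip_width: 0.723
grip_force: 31.2
t 2.65 at [0.4135 0.1568 0.0051] ycl -0.3 q7 -0.03 -> tx ty tz spin [   0.2   -0.7 -114.9] -0.3 F [-0.6  0.6  7.1]
```

```bash
python3 -m creep '[[0,0,-30,0],[0,0,-70,0],[0,0,-110,0],[0,0,-110,0],[0,0,-110,0]]'; python3 go.py .5794 -.0138 .09 5.3
```

```text
clock: 3.07
ee_pos: [0.4141, 0.1567, 0.1161]
tcp_rot: [[0.005, 1.0, 0.006], [1.0, -0.005, 0.003], [0.003, 0.006, -1.0]]
ft_force: [-0.9, 0.3, -1.4]
grip_width: 0.719
grip_force: 34.2
t 3.0667 at [0.4141 0.1567 0.1161] ycl -0.3 q7 -0.11 -> tx ty tz spin [-169.9  165.9   26.5] -5.6 F [-0.9  0.3 -1.4]
```

```bash
python3 -m creep '[[-35,35,0,-1],[-70,70,0,-3],[-100,100,0,-5],[-130,130,0,-6],[-160,156,0,-6],[-170,166,25,-6],[-170,166,45,-6],[-170,166,45,-6],[-170,166,45,-6],[-170,166,45,-6]]'; python3 go.py .5794 -.0138 .028 5.3
```

```text
clock: 3.9
ee_pos: [0.5769, -0.0134, 0.0682]
tcp_rot: [[-0.101, 0.995, -0.002], [0.995, 0.101, 0.001], [0.002, -0.002, -1.0]]
ft_force: [-0.3, -0.5, -1.0]
grip_width: 0.717
grip_force: 34.2
t 3.9 at [ 0.5769 -0.0134  0.0682] ycl 5.8 q7 0.32 -> tx ty tz spin [-0.7  2.5 40.2] 0.5 F [-0.3 -0.5 -1. ]
```

```bash
python3 -m creep '[[-1,2,25,0],[-1,2,35,0],[-1,2,39,0],[-1,2,39,0],[-1,2,39,0]]'; python3 go.py .5794 -.0138 .025 5.3
```

```text
clock: 4.32
ee_pos: [0.5801, -0.0154, 0.03]
tcp_rot: [[-0.1, 0.995, 0.0], [0.995, 0.1, 0.0], [0.0, 0.0, -1.0]]
ft_force: [1.1, 0.3, -1.0]
grip_width: 0.717
grip_force: 34.2
t 4.3167 at [ 0.5801 -0.0154  0.03  ] ycl 5.7 q7 0.34 -> tx ty tz spin [ 1.6 -0.5  5. ] 0.4 F [ 1.1  0.3 -1. ]
```

```bash
python3 -m creep '[[0,0,0.7,0],[0,0,1.5,0],[0,0,1.5,0]]'; python3 go.py .5794 -.0138 .025 5.3
```

```text
clock: 4.57
ee_pos: [0.5803, -0.0159, 0.0284]
tcp_rot: [[-0.099, 0.995, 0.001], [0.995, 0.099, -0.0], [-0.0, 0.001, -1.0]]
ft_force: [-0.1, -0.6, -2.1]
grip_width: 0.719
grip_force: 34.2
t 4.5667 at [ 0.5803 -0.0159  0.0284] ycl 5.7 q7 0.34 -> tx ty tz spin [ 2.1 -0.6  3.4] 0.4 F [-0.1 -0.6 -2.1]
```

```bash
python3 -m creep '[[1,-0.5,0.7,0],[2,-0.5,1.5,0],[2,-0.5,1.5,0],[2,-0.5,1.5,0]]'; python3 -m creep '[[0,0,0.7,0],[0,0,1,0],[0,0,1,0]]';  python3 go.py .5794 -.0138 .025 5.3
```

```text
clock: 4.9
ee_pos: [0.5792, -0.0138, 0.0263]
tcp_rot: [[-0.099, 0.995, -0.0], [0.995, 0.099, 0.0], [0.0, -0.0, -1.0]]
ft_force: [-0.2, -0.7, -0.9]
grip_width: 0.713
grip_force: 34.2
clock: 5.15
ee_pos: [0.5793, -0.014, 0.0253]
tcp_rot: [[-0.099, 0.995, -0.0], [0.995, 0.099, -0.0], [-0.0, -0.0, -1.0]]
ft_force: [-0.1, -0.3, -1.4]
grip_width: 0.716
grip_force: 34.2
t 5.15 at [ 0.5793 -0.014   0.0253] ycl 5.7 q7 0.34 -> tx ty tz spin [0.2 0.1 0.3] 0.4 F [-0.1 -0.3 -1.4]
```

```bash
python3 -m creep '[[0,0,0.5,0],[0,0,1,0],[0,0,1,0]]'
```

```text
clock: 5.4
ee_pos: [0.5793, -0.0141, 0.0252]
tcp_rot: [[-0.099, 0.995, 0.0], [0.995, 0.099, 0.0], [0.0, 0.0, -1.0]]
ft_force: [-1.9, -0.9, 4.3]
grip_width: 0.715
grip_force: 34.7
```

```bash
python3 -m creep '[[0,0,0.5,0],[0,0,1,0],[0,0,1,0]]'
```

```text
clock: 5.65
ee_pos: [0.5793, -0.014, 0.0252]
tcp_rot: [[-0.099, 0.995, 0.0], [0.995, 0.099, 0.0], [0.0, 0.0, -1.0]]
ft_force: [-3.9, 0.3, 10.9]
grip_width: 0.715
grip_force: 35.2
```

Contact with the slab at 0.0252. I relax the press, open and lift.

```bash
python3 -m creep '[[0,0,-1,0],[0,0,-1.5,0]]'; python3 -m creep '[[0,0,0,0],[0,0,0,0],[0,0,0,0],[0,0,0,0],[0,0,0,0],[0,0,-15,0],[0,0,-40,0],[0,0,-80,0],[0,0,-120,0],[0,0,-120,0],[0,0,-120,0]]' 85; python3 go.py .4196 -.1715 .10 8.5
```

```text
clock: 5.82
ee_pos: [0.5795, -0.0141, 0.0253]
tcp_rot: [[-0.099, 0.995, 0.001], [0.995, 0.099, -0.0], [-0.0, 0.001, -1.0]]
ft_force: [0.4, 0.6, 0.3]
grip_width: 0.718
grip_force: 34.3
clock: 6.73
ee_pos: [0.5811, -0.0142, 0.1477]
tcp_rot: [[-0.099, 0.995, 0.006], [0.995, 0.099, -0.0], [-0.001, 0.006, -1.0]]
ft_force: [-1.1, -0.5, 0.7]
grip_width: 0.997
grip_force: 0.0
t 6.7333 at [ 0.5811 -0.0142  0.1477] ycl 5.7 q7 0.29 -> tx ty tz spin [-140.5 -176.6   46.6] -2.8 F [-1.1 -0.5  0.7]
```

```bash
python3 -m creep '[[-28,-36,0,0],[-56,-70,0,-1],[-84,-106,0,-2],[-112,-141,0,-3],[-140,-176,20,-3],[-140,-176,60,-3],[-140,-176,85,-3],[-140,-176,85,-3],[-140,-176,85,-3]]' 50; python3 go.py .4196 -.1715 .005 8.6
```

```text
clock: 7.48
ee_pos: [0.4163, -0.17, 0.0583]
tcp_rot: [[-0.15, 0.989, -0.005], [0.989, 0.15, 0.002], [0.003, -0.005, -1.0]]
ft_force: [0.4, -0.6, 0.6]
grip_width: 0.589
grip_force: 0.0
t 7.4833 at [ 0.4163 -0.17    0.0583] ycl 8.7 q7 0.74 -> tx ty tz spin [-2.1  3.3 53.3] 0.1 F [ 0.4 -0.6  0.6]
```

```bash
python3 -m creep '[[-1,2,20,0],[-1,2,38,0],[-1,2,38,0],[-1,2,38,0]]'; python3 go.py .4196 -.1715 .005 8.6
```

```text
clock: 7.82
ee_pos: [0.4212, -0.1707, 0.0228]
tcp_rot: [[-0.153, 0.988, 0.001], [0.988, 0.153, 0.0], [0.0, 0.001, -1.0]]
ft_force: [-0.6, 0.6, 0.1]
grip_width: 0.59
grip_force: 0.0
t 7.8167 at [ 0.4212 -0.1707  0.0228] ycl 8.8 q7 0.76 -> tx ty tz spin [-0.5 -1.7 17.8] 0.2 F [-0.6  0.6  0.1]
```

```bash
python3 -m creep '[[-0.5,-1.5,12,0],[-0.5,-1.5,17,0],[-0.5,-1.5,17,0],[-0.5,-1.5,17,0]]'; python3 -m creep '[[0,0,0,0],[0,0,0,0],[0,0,0,0],[0,0,0,0],[0,0,0,0],[0,0,0,0],[0,0,0,0],[0,0,0,0]]' 3 30;  python3 go.py .4196 -.1715 .13 8.6
```

```text
clock: 8.15
ee_pos: [0.4194, -0.1721, 0.0058]
tcp_rot: [[-0.152, 0.988, 0.001], [0.988, 0.152, -0.0], [-0.001, 0.001, -1.0]]
ft_force: [0.1, -0.2, -0.9]
grip_width: 0.586
grip_force: 0.0
clock: 8.82
ee_pos: [0.419, -0.1722, 0.0054]
tcp_rot: [[-0.151, 0.989, 0.001], [0.989, 0.151, -0.0], [-0.0, 0.001, -1.0]]
ft_force: [0.4, 0.4, 5.7]
grip_width: 0.135
grip_force: 29.3
t 8.8167 at [ 0.419  -0.1722  0.0054] ycl 8.7 q7 0.77 -> tx ty tz spin [   0.6    0.8 -124.6] 0.1 F [0.4 0.4 5.7]
```

```bash
python3 -m creep '[[0,0,-35,0],[0,0,-75,0],[0,0,-115,0],[0,0,-145,0],[0,0,-145,0],[0,0,-145,0]]'; python3 go.py .6743 -.1154 .13 5.3
```

```text
clock: 9.32
ee_pos: [0.4196, -0.1723, 0.1513]
tcp_rot: [[-0.151, 0.988, 0.004], [0.988, 0.151, -0.001], [-0.002, 0.004, -1.0]]
ft_force: [0.0, 0.9, -1.2]
grip_width: 0.13
grip_force: 29.5
t 9.3167 at [ 0.4196 -0.1723  0.1513] ycl 8.7 q7 0.69 -> tx ty tz spin [ 17.7 260.3  22.2] 3.4 F [ 0.   0.9 -1.2]
```

```bash
python3 -m creep '[[3,35,0,0],[5,70,0,1],[8,108,0,2],[11,146,0,3],[14,184,0,3],[16,222,0,3],[18,250,0,3],[18,260,0,3],[18,260,0,3],[18,260,25,3],[18,260,25,3],[18,260,25,3]]'; python3 go.py .6743 -.1154 .05 5.3
```

```text
clock: 10.32
ee_pos: [0.6698, -0.1153, 0.122]
tcp_rot: [[-0.098, 0.995, -0.008], [0.995, 0.098, 0.001], [0.002, -0.008, -1.0]]
ft_force: [1.0, -0.3, -0.3]
grip_width: 0.132
grip_force: 29.5
t 10.3167 at [ 0.6698 -0.1153  0.122 ] ycl 5.6 q7 0.42 -> tx ty tz spin [-0.7  5.  72. ] 0.3 F [ 1.  -0.3 -0.3]
```

```bash
python3 -m creep '[[0,2,0,0],[0,2,30,0],[0,2,60,0],[0,2,80,0],[0,2,80,0],[0,2,80,0]]'; python3 go.py .6743 -.1154 .03 5.3
```

```text
clock: 10.82
ee_pos: [0.6747, -0.115, 0.045]
tcp_rot: [[-0.099, 0.995, -0.001], [0.995, 0.099, 0.0], [0.0, -0.001, -1.0]]
ft_force: [0.6, 0.6, -0.1]
grip_width: 0.135
grip_force: 29.5
t 10.8167 at [ 0.6747 -0.115   0.045 ] ycl 5.7 q7 0.45 -> tx ty tz spin [-0.3 -0.4 15. ] 0.4 F [ 0.6  0.6 -0.1]
```

```bash
python3 -m creep '[[0,-0.5,10,0.4],[0,-0.5,15,0.4],[0,-0.5,17,0.4],[0,-0.5,17,0.4],[0,-0.5,17,0.4]]';python3 go.py .6743 -.1154 .0255 5.3; python3 -m creep '[[0,0,0.7,0],[0,0,1,0],[0,0,1,0]]'; python3 -m creep '[[0,0,0.7,0],[0,0,1,0],[0,0,1,0]]'
```

```text
clock: 11.23
ee_pos: [0.6748, -0.1149, 0.0284]
tcp_rot: [[-0.092, 0.996, 0.001], [0.996, 0.092, -0.0], [-0.0, 0.001, -1.0]]
ft_force: [-0.2, 0.6, -0.6]
grip_width: 0.135
grip_force: 29.5
t 11.2333 at [ 0.6748 -0.1149  0.0284] ycl 5.3 q7 0.45 -> tx ty tz spin [-0.4 -0.6  2.9] -0.0 F [-0.2  0.6 -0.6]
clock: 11.48
ee_pos: [0.6746, -0.1149, 0.0271]
tcp_rot: [[-0.092, 0.996, 0.0], [0.996, 0.092, -0.0], [-0.0, 0.0, -1.0]]
ft_force: [0.6, -0.3, -0.2]
grip_width: 0.133
grip_force: 29.5
clock: 11.73
ee_pos: [0.6745, -0.1148, 0.0258]
tcp_rot: [[-0.092, 0.996, -0.0], [0.996, 0.092, -0.0], [0.0, -0.0, -1.0]]
ft_force: [0.1, -1.1, -0.7]
grip_width: 0.134
grip_force: 29.5
```

```bash
python3 -m creep '[[0,0,0.4,0],[0,0,0.8,0],[0,0,0.8,0]]'
```

```text
clock: 11.98
ee_pos: [0.6746, -0.1149, 0.0256]
tcp_rot: [[-0.092, 0.996, 0.0], [0.996, 0.092, 0.0], [0.0, 0.0, -1.0]]
ft_force: [-1.4, -0.1, 2.7]
grip_width: 0.135
grip_force: 29.9
```

```bash
python3 -m creep '[[0,0,0.4,0],[0,0,0.8,0],[0,0,0.8,0]]'
```

```text
clock: 12.23
ee_pos: [0.6746, -0.1149, 0.0255]
tcp_rot: [[-0.092, 0.996, 0.0], [0.996, 0.092, 0.0], [0.0, 0.0, -1.0]]
ft_force: [-3.7, 0.7, 6.8]
grip_width: 0.13
grip_force: 30.2
```

```bash
python3 -m creep '[[0,0,-0.5,0],[0,0,-1,0]]'; python3 -m creep '[[0,0,0,0],[0,0,0,0],[0,0,0,0],[0,0,0,0],[0,0,0,0],[0,0,-15,0],[0,0,-40,0],[0,0,-80,0],[0,0,-120,0],[0,0,-120,0],[0,0,-120,0]]' 38; python3 go.py .4696 -.3582 .10 0;  python3 go.py .4696 -.3582 .10 5.3
```

```text
clock: 12.4
ee_pos: [0.6745, -0.1149, 0.0256]
tcp_rot: [[-0.092, 0.996, 0.0], [0.996, 0.092, -0.0], [-0.0, 0.0, -1.0]]
ft_force: [-1.1, 0.6, 1.1]
grip_width: 0.139
grip_force: 29.8
clock: 13.32
ee_pos: [0.6766, -0.1156, 0.1489]
tcp_rot: [[-0.092, 0.996, 0.007], [0.996, 0.092, -0.001], [-0.002, 0.007, -1.0]]
ft_force: [-1.1, -0.6, -0.6]
grip_width: 0.443
grip_force: 0.0
t 13.3167 at [ 0.6766 -0.1156  0.1489] ycl 5.3 q7 0.41 -> tx ty tz spin [-222.4 -228.8   47.7] 5.3 F [-1.1 -0.6 -0.6]
t 13.3167 at [ 0.6766 -0.1156  0.1489] ycl 5.3 q7 0.41 -> tx ty tz spin [-222.4 -228.8   47.7] -0.0 F [-1.1 -0.6 -0.6]
```

```bash
python3 -m creep '[[-28,-28,0,0],[-56,-57,0,0],[-84,-86,0,0],[-112,-115,0,0],[-140,-143,0,0],[-168,-172,0,0],[-196,-201,0,0],[-222,-229,20,0],[-222,-229,55,0],[-222,-229,85,0],[-222,-229,85,0],[-222,-229,85,0]]' 85; python3 go.py .4696 -.3582 .03 5.3
```

```text
clock: 14.32
ee_pos: [0.4655, -0.3554, 0.058]
tcp_rot: [[-0.093, 0.996, -0.005], [0.996, 0.093, 0.004], [0.005, -0.004, -1.0]]
ft_force: [0.4, -0.8, 0.3]
grip_width: 0.993
grip_force: 0.0
t 14.3167 at [ 0.4655 -0.3554  0.058 ] ycl 5.3 q7 0.93 -> tx ty tz spin [-3.3  3.9 28. ] 0.0 F [ 0.4 -0.8  0.3]
```

```bash
python3 -m creep '[[-1,1,20,0],[-1,1,38,0],[-1,1,38,0],[-1,1,38,0],[-1,1,38,0]]'; python3 go.py .4696 -.3582 -.001 5.3
```

```text
clock: 14.73
ee_pos: [0.4694, -0.3584, 0.0241]
tcp_rot: [[-0.093, 0.996, 0.002], [0.996, 0.093, -0.002], [-0.002, 0.002, -1.0]]
ft_force: [0.5, -0.1, -0.5]
grip_width: 0.992
grip_force: 0.0
t 14.7333 at [ 0.4694 -0.3584  0.0241] ycl 5.3 q7 0.94 -> tx ty tz spin [ 0.2  0.2 25.1] 0.0 F [ 0.5 -0.1 -0.5]
```

```bash
python3 -m creep '[[0,0,14,0],[0,0,22,0],[0,0,26,0],[0,0,26,0],[0,0,26,0]]'; python3 -m creep '[[0,0,0,0],[0,0,0,0],[0,0,0,0],[0,0,0,0],[0,0,0,0],[0,0,0,0],[0,0,0,0],[0,0,0,0]]' 50 30;  python3 go.py .4696 -.3582 .13 5.3
```

```text
clock: 15.15
ee_pos: [0.4682, -0.3581, -0.0033]
tcp_rot: [[-0.092, 0.996, 0.0], [0.996, 0.092, -0.0], [-0.0, 0.0, -1.0]]
ft_force: [-0.6, -0.3, 0.5]
grip_width: 0.993
grip_force: 0.0
clock: 15.82
ee_pos: [0.4685, -0.3583, -0.0029]
tcp_rot: [[-0.092, 0.996, 0.001], [0.996, 0.092, -0.001], [-0.001, 0.001, -1.0]]
ft_force: [-0.6, 0.5, 5.5]
grip_width: 0.734
grip_force: 32.8
t 15.8167 at [ 0.4685 -0.3583 -0.0029] ycl 5.3 q7 0.95 -> tx ty tz spin [-1.000e-01  1.300e+00 -1.329e+02] -0.0 F [-0.6  0.5  5.5]
```

```bash
python3 -m creep '[[0,0,-25,0],[0,0,-65,0],[0,0,-105,0],[0,0,-145,0],[0,0,-155,0],[0,0,-155,0],[0,0,-155,0]]'; python3 go.py .5692 .0957 .14 5.3
```

```text
clock: 16.4
ee_pos: [0.4678, -0.3575, 0.1509]
tcp_rot: [[-0.092, 0.996, -0.0], [0.996, 0.092, 0.001], [0.001, -0.0, -1.0]]
ft_force: [-0.8, 0.2, -0.9]
grip_width: 0.734
grip_force: 33.4
t 16.4 at [ 0.4678 -0.3575  0.1509] ycl 5.3 q7 0.9 -> tx ty tz spin [441.9 142.9  11.1] -0.0 F [-0.8  0.2 -0.9]
```

```bash
python3 -m creep '[[37,12,0,0],[74,24,0,0],[111,36,0,0],[148,48,0,0],[186,60,0,0],[224,72,0,0],[262,85,0,0],[300,97,0,0],[338,109,0,0],[376,122,0,0],[414,134,0,0],[442,143,0,0]]'; python3 -m creep '[[0,0,0,0],[0,0,0,0],[0,0,0,0]]';  python3 go.py .5692 .0957 .09 5.3
```

```text
clock: 17.4
ee_pos: [0.5679, 0.1002, 0.148]
tcp_rot: [[-0.096, 0.995, -0.006], [0.995, 0.096, 0.001], [0.002, -0.006, -1.0]]
ft_force: [-0.1, 0.4, -0.3]
grip_width: 0.733
grip_force: 33.4
clock: 17.65
ee_pos: [0.5681, 0.0941, 0.149]
tcp_rot: [[-0.092, 0.996, -0.005], [0.996, 0.092, -0.002], [-0.002, -0.005, -1.0]]
ft_force: [0.7, -1.3, -0.7]
grip_width: 0.737
grip_force: 33.4
t 17.65 at [0.5681 0.0941 0.149 ] ycl 5.3 q7 0.11 -> tx ty tz spin [ 1.6  1.5 59. ] -0.0 F [ 0.7 -1.3 -0.7]
```

```bash
python3 -m creep '[[1,1,30,0],[1.5,1,55,0],[1.5,1,68,0],[1.5,1,68,0],[1.5,1,68,0],[1.5,1,68,0]]';  python3 go.py .5692 .0957 .07 5.3
```

```text
clock: 18.15
ee_pos: [0.5711, 0.0953, 0.0839]
tcp_rot: [[-0.09, 0.996, 0.001], [0.996, 0.09, -0.001], [-0.001, 0.001, -1.0]]
ft_force: [0.7, -0.2, 0.2]
grip_width: 0.734
grip_force: 33.4
t 18.15 at [0.5711 0.0953 0.0839] ycl 5.2 q7 0.13 -> tx ty tz spin [ 0.6 -1.9 13.9] -0.1 F [ 0.7 -0.2  0.2]
```

```bash
python3 -m creep '[[0.5,-1,3,0],[0.5,-1.5,6,0],[0.5,-1.5,9,0],[0.5,-1.5,11,0],[0.5,-1.5,11,0],[0.5,-1.5,11,0]]';  python3 go.py .5692 .0957 .07 5.3
```

```text
clock: 18.65
ee_pos: [0.569, 0.0973, 0.0722]
tcp_rot: [[-0.092, 0.996, -0.0], [0.996, 0.092, -0.0], [-0.0, -0.0, -1.0]]
ft_force: [0.1, -0.1, -1.3]
grip_width: 0.735
grip_force: 33.4
t 18.65 at [0.569  0.0973 0.0722] ycl 5.3 q7 0.14 -> tx ty tz spin [-1.7  0.1  2.2] -0.0 F [ 0.1 -0.1 -1.3]
```

```bash
python3 -m creep '[[0,0,0.7,0],[0,0,1.5,0],[0,0,1.5,0]]'|sed -n 2,4p; python3 -m creep '[[0,0,0.7,0],[0,0,1.5,0],[0,0,1.5,0]]';  python3 go.py .5692 .0957 .07 5.3
```

```text
ee_pos: [0.5689, 0.0973, 0.0707]
tcp_rot: [[-0.092, 0.996, -0.0], [0.996, 0.092, -0.0], [-0.0, -0.0, -1.0]]
ft_force: [-1.3, 0.5, -0.8]
clock: 19.15
ee_pos: [0.5689, 0.0973, 0.0691]
tcp_rot: [[-0.092, 0.996, -0.0], [0.996, 0.092, -0.0], [-0.0, -0.0, -1.0]]
ft_force: [0.3, -0.0, -0.2]
grip_width: 0.732
grip_force: 33.4
t 19.15 at [0.5689 0.0973 0.0691] ycl 5.3 q7 0.14 -> tx ty tz spin [-1.6  0.1 -0.9] -0.0 F [ 0.3 -0.  -0.2]
```

```bash
python3 -m creep '[[-0.8,0,0.5,0],[-1.6,0,1,0],[-1.6,0,1,0]]'|sed -n '2p;6p'; python3 -m creep '[[0,0,0.5,0],[0,0,1,0],[0,0,1,0]]'|grep -E 'pos|ft'
```

```text
ee_pos: [0.5691, 0.0953, 0.0682]
grip_force: 33.4
ee_pos: [0.5691, 0.0957, 0.0671]
ft_force: [0.1, 0.3, -0.2]
```

```bash
python3 -m creep '[[0,0,0.5,0],[0,0,1,0],[0,0,1,0]]'|grep -E 'pos|ft'; python3 -m creep '[[0,0,0.5,0],[0,0,1,0],[0,0,1,0]]'|grep -E 'pos|ft'
```

```text
ee_pos: [0.5691, 0.0957, 0.0661]
ft_force: [0.6, 0.3, -0.1]
ee_pos: [0.5691, 0.0957, 0.0652]
ft_force: [0.1, 0.5, 0.0]
```

```bash
python3 -m creep '[[0,0,0.5,0],[0,0,1,0],[0,0,1,0]]'|grep -E 'pos|ft'; python3 go.py .5692 .0957 .06 5.3
```

```text
ee_pos: [0.5691, 0.0957, 0.0642]
ft_force: [-0.5, -0.3, -0.8]
t 20.4 at [0.5691 0.0957 0.0642] ycl 5.3 q7 0.14 -> tx ty tz spin [0.  0.1 4.2] -0.0 F [-0.5 -0.3 -0.8]
```

```bash
python3 -m creep '[[0,0,0.5,0],[0,0,1,0],[0,0,1,0]]'|grep -E 'pos|ft'; python3 -m creep '[[0,0,0.5,0],[0,0,1,0],[0,0,1,0]]'|grep -E 'pos|ft'; python3 -m creep '[[0,0,0.5,0],[0,0,1,0],[0,0,1,0]]'|grep -E 'pos|ft'
```

```text
ee_pos: [0.5691, 0.0957, 0.0632]
ft_force: [-0.3, 0.5, -0.5]
ee_pos: [0.5691, 0.0957, 0.0622]
ft_force: [0.2, -0.4, -0.7]
ee_pos: [0.5692, 0.0957, 0.0617]
ft_force: [-1.6, -0.2, 4.1]
```

```bash
python3 -m creep '[[0,0,0.5,0],[0,0,0.7,0],[0,0,0.7,0]]'|grep -E 'pos|ft';  python3 -m creep '[[0,0,-0.5,0],[0,0,-1.1,0]]'|grep -E 'pos|ft'
```

```text
ee_pos: [0.5693, 0.0957, 0.0617]
ft_force: [-2.9, 0.3, 6.9]
ee_pos: [0.5692, 0.0957, 0.0618]
ft_force: [-0.5, -0.6, 0.2]
```

The pile top is felt at about z 0.0647. I release the coaster and go for the bowl.

```bash
python3 -m creep '[[0,0,0,0],[0,0,0,0],[0,0,0,0],[0,0,0,0],[0,0,0,0],[0,0,-15,0],[0,0,-40,0],[0,0,-80,0],[0,0,-90,0],[0,0,-90,0],[0,0,-90,0]]' 85; python3 go.py .4992 .3696 .09 5.3
```

```text
clock: 22.48
ee_pos: [0.5692, 0.0958, 0.152]
tcp_rot: [[-0.092, 0.996, 0.001], [0.996, 0.092, 0.0], [0.0, 0.001, -1.0]]
ft_force: [0.4, -0.4, -1.3]
grip_width: 0.998
grip_force: 0.0
t 22.4833 at [0.5692 0.0958 0.152 ] ycl 5.3 q7 0.11 -> tx ty tz spin [279.1 -44.5  62.1] -0.0 F [ 0.4 -0.4 -1.3]
```

```bash
python3 -m creep '[[38,-6,0,0],[76,-12,0,0],[114,-18,0,0],[152,-24,0,0],[190,-30,0,0],[228,-37,0,0],[260,-42,0,0],[279,-45,15,0],[279,-45,50,0],[279,-45,80,0],[279,-45,80,0],[279,-45,80,0]]'; python3 go.py .4992 .3696 .04 5.3; python3 - <<'E'
from station import imaging
import cv2,numpy as np
im=imaging.snapshot("top");np.save("t2.npy",im);c=im[120:240,200:380,::-1];cv2.imwrite("pics/t2.png",cv2.resize(c,None,fx=4,fy=4,interpolation=cv2.INTER_CUBIC))
E
```

```text
clock: 23.48
ee_pos: [0.4967, 0.3679, 0.0688]
tcp_rot: [[-0.092, 0.996, -0.006], [0.996, 0.092, -0.004], [-0.004, -0.006, -1.0]]
ft_force: [-0.4, 0.5, 0.2]
grip_width: 0.992
grip_force: 0.0
t 23.4833 at [0.4967 0.3679 0.0688] ycl 5.3 q7 -0.32 -> tx ty tz spin [ 1.6  2.8 28.8] -0.0 F [-0.4  0.5  0.2]
```

View pics/t2.png

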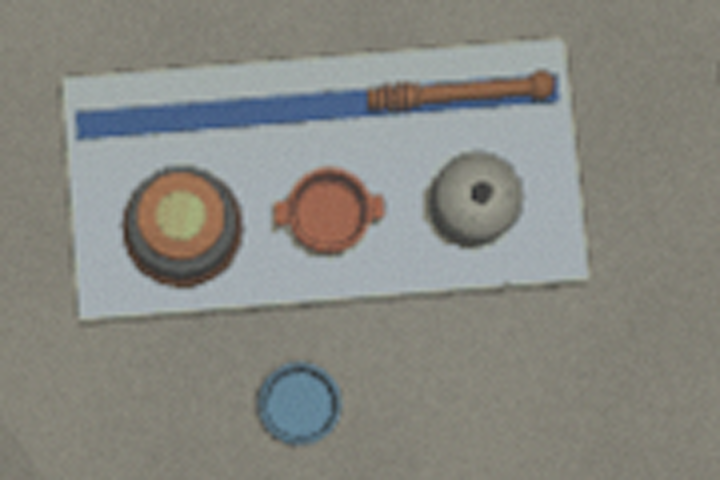

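The crop shows the dipper on the stripe, the cazuela midway, and the coaster on the pile at (182,214), perhaps a little forward. I measure that before placing the bowl.

```bash
sed -i "s/^WT=.*/WT=125/" loc.py; cat > b.py <<'E'
from loc import *
import sys
t=np.load("t2.npy");s=imaging.snapshot("scene");np.save("s2.npy",s)
P=np.array([.6093,-.011]);a=.093;R=np.array([[np.cos(a),-np.sin(a)],[np.sin(a),np.cos(a)]])
W=lambda q,z:np.r_[P+R@q,z]
L=lambda w:((w[:2]-P)@R*1000).round(1)
for nm,q,z0,rings in(("coaster",(-.03,.11),.0645,[(.032,0),(.032,.014)]),("cazuela",(-.03,0),.02,[(.032,.03),(.024,0)])):
    for n,im in(("top",t),("scene",s)):
        u=proj(n,[W(q,z0+.01)])[0];h,ar,m=blob(im,u,"orange",17)
        w=unproj(n,u,z0+.012)[:2]
        M=cyl(rings);f=lambda p:hc(proj(n,M+[p[0],p[1],z0]))[0]-hc(h)[0]
        r=least_squares(f,W(q,0)[:2]);print(nm,n,"insert frame",L(r.x),"area",hc(h)[1].round(),hc(proj(n,M+[*r.x,z0]))[1].round())
# slate/canister dark hulls vs insert
for n,im in(("top",t),("scene",s)):
    u=proj(n,[W((.055,-.11),.031)])[0];h,ar,m=blob(im,u,"orange",40);p=np.argwhere(m)[:,::-1].astype(np.float32);c,wh,an=cv2.minAreaRect(p);b=cv2.boxPoints((c,wh,an))
    e=sorted([(b[i]+b[i-1])/2 for i in range(4)],key=lambda q:-np.hypot(*(q-np.array(c))))[:2];print("dipper",n,L(unproj(n,c,.031)),[L(unproj(n,k,.031)) for k in e])
for nm,q,rings in(("pile",(-.03,.11),[(.046,.02),(.046,.028),(.04,.0645)]),("canister",(-.03,-.11),[(.0335,.02),(.0335,.06)])):
  for n in("top","scene"):
    im=np.load(n+"0.npy");h=cv2.cvtColor(im,cv2.COLOR_RGB2HSV);u=proj(n,[W(q,.04)])[0]
    y,x=np.mgrid[:384,:512]
    g=im.astype(int).sum(2);wl=np.median(g[(np.hypot(x-u[0],y-u[1])<34)&(g>330)]);m=(np.hypot(x-u[0],y-u[1])<22)&(g<.82*wl)
    _,Lb,st,ce=cv2.connectedComponentsWithStats(m.astype(np.uint8));i=1+st[1:,4].argmax()
    hl=cv2.convexHull(np.argwhere(Lb==i)[:,::-1].astype(np.int32));M=cyl(rings)
    r=least_squares(lambda p:hc(proj(n,M+[p[0],p[1],0]))[0]-hc(hl)[0],W(q,0)[:2]);print(nm,n,L(r.x),hc(hl)[1],hc(proj(n,M+[*r.x,0]))[1].round())
E
python3 b.py
```

```text
Traceback (most recent call last):
  File "b.py", line 12, in <module>
    r=least_squares(f,W(q,0)[:2]);print(nm,n,"insert frame",L(r.x),"area",hc(h)[1].round(),hc(proj(n,M+[*r.x,z0]))[1].round())
                                                                          ^^^^^^^^^^^^^^
AttributeError: 'float' object has no attribute 'round'
```

```bash
sed -i 's/\[1\]\.round()/[1]/g' b.py; python3 b.py
```

```text
coaster top insert frame [-29.3 110.3] area 347.5 386.32852343050763
coaster scene insert frame [-30.2 110.5] area 236.0 263.5204109256156
cazuela top insert frame [-30.9   0.1] area 361.0 358.30769091355614
cazuela scene insert frame [-29.8  -0.5] area 301.5 278.5583700882271
dipper top [  57.  -115.9] [array([ 58.1, -54.6]), array([  56. , -177.2])]
dipper scene [  55.3 -110. ] [array([  55.4, -180.1]), array([ 55.3, -35.1])]
pile top [-30.2 110.1] 717.0 730.7104794936022
pile scene [-30.9 110.1] 548.0 579.7480300029274
canister top [ -30.4 -108.8] 442.5 448.6977925035171
canister scene [ -31.4 -109. ] 437.5 438.0638509551063
```

The coaster, cazuela and dipper are all within about 1 mm of target. Next the bowl.

```bash
python3 -m creep '[[0,1,10,0],[0,1,22,0],[0,1,22,0],[0,1,22,0]]'|grep -E 'ft'; python3 go.py .4992 .3696 .004 5.3
```

```text
ft_force: [0.2, 0.6, -0.3]
t 23.9667 at [0.4989 0.369  0.0488] ycl 5.3 q7 -0.31 -> tx ty tz spin [ 0.6  0.4 44.8] -0.0 F [ 0.2  0.6 -0.3]
```

```bash
python3 -m creep '[[0.5,0.5,20,0],[0.5,0.5,36,0],[0.5,0.5,44,0],[0.5,0.5,44,0],[0.5,0.5,44,0]]'|grep -E 'ft|pos'; python3 -m creep '[[0,0,0,0],[0,0,0,0],[0,0,0,0],[0,0,0,0],[0,0,0,0],[0,0,0,0],[0,0,0,0],[0,0,0,0]]' 45 30;  python3 go.py .4992 .3696 .004 5.3
```

```text
ee_pos: [0.5001, 0.3699, 0.0057]
ft_force: [0.8, 0.5, 0.3]
clock: 25.05
ee_pos: [0.5007, 0.3705, 0.0072]
tcp_rot: [[-0.092, 0.996, 0.002], [0.996, 0.092, 0.001], [0.001, 0.002, -1.0]]
ft_force: [-1.1, -0.8, 5.9]
grip_width: 0.686
grip_force: 32.1
t 25.05 at [0.5007 0.3705 0.0072] ycl 5.3 q7 -0.3 -> tx ty tz spin [-0.7 -1.6  3.2] -0.0 F [-1.1 -0.8  5.9]
```

```bash
python3 -m creep '[[0,0,-25,0],[0,0,-65,0],[0,0,-105,0],[0,0,-145,0],[0,0,-155,0],[0,0,-155,0],[0,0,-155,0]]'; python3 go.py .5692 .0957 .15 5.3
```

```text
clock: 25.63
ee_pos: [0.4996, 0.3699, 0.1605]
tcp_rot: [[-0.092, 0.996, -0.0], [0.996, 0.092, 0.0], [0.0, -0.0, -1.0]]
ft_force: [-0.1, -0.5, -2.1]
grip_width: 0.68
grip_force: 32.8
t 25.6333 at [0.4996 0.3699 0.1605] ycl 5.3 q7 -0.36 -> tx ty tz spin [-279.5   44.    10.4] -0.0 F [-0.1 -0.5 -2.1]
```

```bash
python3 -m creep '[[-35,5,0,0],[-70,11,0,0],[-105,16,0,0],[-140,22,0,0],[-175,28,0,0],[-210,33,0,0],[-245,39,0,0],[-270,43,0,0],[-280,44,0,0],[-280,44,10,0],[-280,44,10,0],[-280,44,10,0]]'; python3 go.py .5692 .0957 .10 5.3
```

```text
clock: 26.63
ee_pos: [0.5677, 0.0984, 0.1484]
tcp_rot: [[-0.096, 0.995, -0.005], [0.995, 0.096, 0.001], [0.002, -0.005, -1.0]]
ft_force: [-0.2, -0.2, -0.7]
grip_width: 0.682
grip_force: 32.8
t 26.6333 at [0.5677 0.0984 0.1484] ycl 5.5 q7 0.11 -> tx ty tz spin [-2.9  1.5 48.4] 0.2 F [-0.2 -0.2 -0.7]
```

```bash
python3 -m creep '[[0,0,20,0],[0,0,38,0],[0,0,48,0],[0,0,48,0],[0,0,48,0],[0,0,48,0]]'|grep -E 'ft|pos'; python3 go.py .5692 .0957 .09 5.3
```

```text
ee_pos: [0.5703, 0.0961, 0.1034]
ft_force: [0.7, -0.9, -0.2]
t 27.1333 at [0.5703 0.0961 0.1034] ycl 5.4 q7 0.13 -> tx ty tz spin [-0.4 -1.1 13.4] 0.1 F [ 0.7 -0.9 -0.2]
```

```bash
python3 -m creep '[[0,-1,5,0],[0,-1,9,0],[0,-1,12,0],[0,-1,12,0],[0,-1,12,0]]'|grep -E 'ft|pos'; python3 go.py .5692 .0957 .0857 5.3; python3 -m creep '[[0,0,0.7,0],[0,0,1.5,0],[0,0,1.5,0]]'|grep -E 'ft|pos'
```

```text
ee_pos: [0.5686, 0.095, 0.0905]
ft_force: [0.3, 0.3, -0.7]
t 27.55 at [0.5686 0.095  0.0905] ycl 5.3 q7 0.14 -> tx ty tz spin [0.6 0.6 4.8] -0.0 F [ 0.3  0.3 -0.7]
ee_pos: [0.5687, 0.0951, 0.0891]
ft_force: [0.0, -0.4, -0.6]
```

```bash
python3 -m creep '[[0,0,0.5,0],[0,0,1,0],[0,0,1,0]]'|grep -E 'ft|pos'; python3 go.py .5692 .0957 .0857 5.3
```

```text
ee_pos: [0.5686, 0.0951, 0.0881]
ft_force: [0.1, 0.2, -0.8]
t 28.05 at [0.5686 0.0951 0.0881] ycl 5.3 q7 0.14 -> tx ty tz spin [0.5 0.6 2.4] -0.0 F [ 0.1  0.2 -0.8]
```

```bash
python3 -m creep '[[0.5,0.6,0.5,0],[0.5,0.6,1,0],[0.5,0.6,1,0]]'|grep -E 'ft|pos'; python3 -m creep '[[0,0,0.5,0],[0,0,1,0],[0,0,1,0]]'|grep -E 'ft|pos'
```

```text
ee_pos: [0.5692, 0.0958, 0.0871]
ft_force: [0.5, 0.8, -0.6]
ee_pos: [0.5692, 0.0957, 0.0861]
ft_force: [-0.9, -0.2, -2.0]
```

```bash
python3 -m creep '[[0,0,0.5,0],[0,0,1,0],[0,0,1,0]]'|grep -E 'ft|pos'
```

```text
ee_pos: [0.5693, 0.0957, 0.0857]
ft_force: [-1.3, -0.4, 4.7]
```

Contact where expected. I relax the press, release, lift away and look.

```bash
python3 -m creep '[[0,0,-0.3,0],[0,0,-0.6,0]]'|grep -E 'ft|pos'; python3 -m creep '[[0,0,0,0],[0,0,0,0],[0,0,0,0],[0,0,0,0],[0,0,0,0],[0,0,-10,0],[0,0,-30,0],[0,0,-65,0],[0,0,-100,0],[0,0,-120,0],[0,0,-120,0]]' 85|grep -E 'ft|pos|grip'; python3 -m creep '[[35,0,0,0],[70,0,0,0],[105,0,0,0],[145,-10,0,0],[185,-30,0,0],[220,-40,0,0],[240,-50,0,0],[240,-50,0,0],[240,-50,0,0]]'|grep pos;  python3 - <<'E'
from station import imaging
import cv2,numpy as np
a=imaging.snapshot("top")[120:260,120:420,::-1];b=imaging.snapshot("scene")[120:300,140:370,::-1]
cv2.imwrite("pics/f1.png",cv2.resize(a,None,fx=2.6,fy=2.6,interpolation=cv2.INTER_CUBIC));cv2.imwrite("pics/f2.png",cv2.resize(b,None,fx=3.3,fy=3.3,interpolation=cv2.INTER_CUBIC))
E
```

```text
ee_pos: [0.5693, 0.0957, 0.0858]
ft_force: [-0.0, -1.2, 0.1]
ee_pos: [0.5727, 0.0956, 0.212]
ft_force: [1.1, -0.5, 0.3]
grip_width: 0.999
grip_force: 0.0
ee_pos: [0.4957, 0.3318, 0.2053]
```

View pics/f1.png

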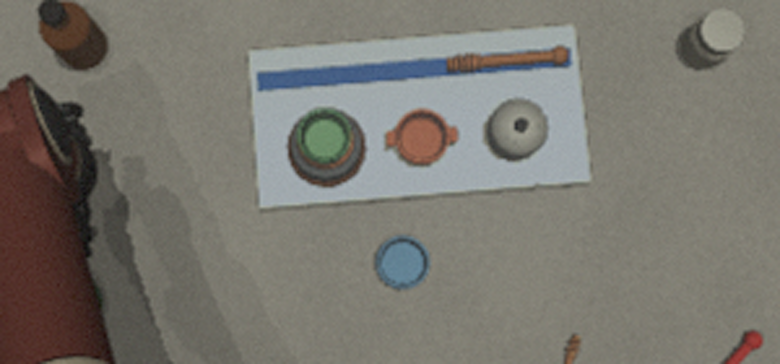

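View pics/f2.png

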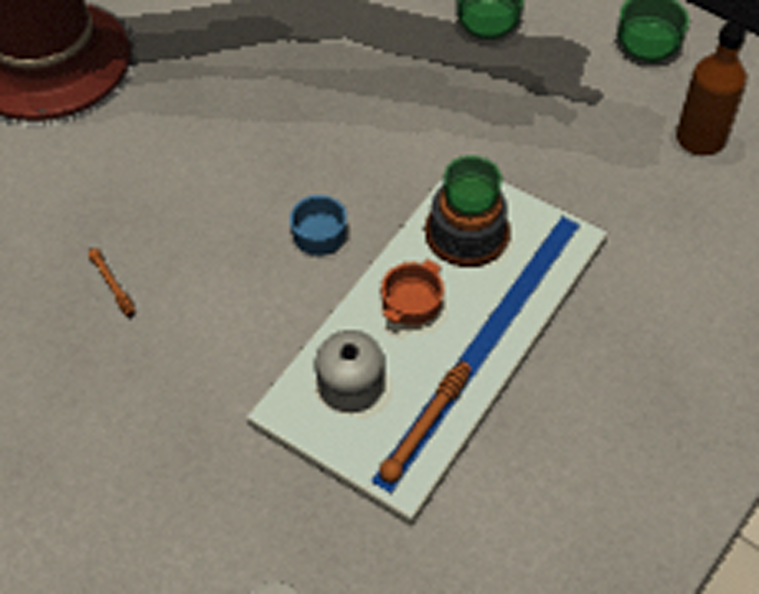

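Both views show the bowl upright on the coaster and pile, at (323,137) in the top crop. The cazuela is midway at (421,137), the dipper is on the stripe behind the canister, and the bystanders have not moved.

```bash
python3 -c "
from station import order; print(order.sign_off())"
```

```text
the job is handed in; nothing more can be done
None
```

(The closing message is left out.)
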